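# Slide a loaded parts tray into its dock and close the keeper

### The arm

A 6-joint arm with a two-finger parallel gripper is mounted at the origin on the work surface; the furniture and walls round the work are solid. World frame = base frame: x ahead of the robot, y to its left, z up, the work surface at z = 0. Lengths are in m, angles in rad, forces in N, time in s.
With the tool pointing down it reaches from about 0.375 to 0.975 m from the base axis. Payload 3.8 kg.
Tool frame: the origin (TCP) lies at the very end of the fingers, on their centre line; the grasp point (between the pads) lies 19 mm behind it; z points along the fingers, y is the direction in which the jaws open and shut (so a half turn about z gives the same grasp; the last joint's range is limited). The gripper opens to 85 mm and grips with 20 to 120 N. Pads are 22 mm wide; open, the fingers measure 114 mm over their backs; the gripper's body (76 mm by 85 mm) begins 54 mm behind the grasp point. The pads swing forward as they close: fully open they stand 13 mm farther back than shut.
Start: joints at [-1.166, 0.264, 1.604, -0, 1.274, -0.037], TCP at [0.289, -0.61, 0.231] pointing down, gripper open.
Joint ranges: [-2.63, 2.63], [-0.94, 2.18], [0.31, 2.57], [-1.31, 4.45], [0, 2.66], [-2.55, 2.55]. Speed limits (rad/s): [2.57, 2.57, 3.14, 3.14, 3.14, 3.14].

### API

Orientations are given as a rotation vector (axis times angle).
In Python, from workcell import bot gives the robot as it stands.
- The arm moves only by the tool jog_arm, never from a script. Its argument "plan" is a list of rows, each an object of numbers: "claw": the closure, from 0 (fully open) to 1 (shut); "x", "y", "z": the shift along the tool's x, y, z in m; "turn": the turn about the tool's z in degrees. In form: [{"claw": .., "x": .., "y": .., "z": .., "turn": ..}, ...]. A call has 1 to 10 rows; each row shifts and turns the commanded pose from where the row before left it, along the tool's axes as they then stand; what a row does not reach is not made up. A row lasts 1/8 s, in which the tool goes at most 62.5 mm and 10.7 degrees, less where a joint would pass 70% of its speed; a pose out of reach is approached as far as the arm can. A call is refused whole if a number of a shift passes 0.0625 or a number of a turn 10.7, either way. A call with a gripper value outside its range is refused whole. The fingers move at their own pace and stop on an object; "newtons" is the grip in N (left out, the last holds). Time passes only in rows, so rows that do not move let the fingers close. It gives the time, the measured TCP pose, the force and the opening at its end, in the units of the state.
- bot.read_state(): the state, without advancing time (a new reading comes with each control period).
- bot.read_camera(name): name is "side" or "top"; returns the picture (400x640x3 uint8, red, green, blue); there is no depth.
- bot.camera_params(name): a dict with "fx", "fy", "cx", "cy" (pixels), "world_to_cam" (4x4, takes a point from world to camera coordinates). Camera axes: x right, y up, looking along -z (the intrinsics and any distortion apply to the point x, -y, -z); pixel columns grow to the right and rows downward; lengths in m; the calibration is good to about 2 mm. A picture is of the moment at which its call begins. camera_params takes no time and is no camera call.
- bot.finish_job(): hands the job in, once; it reports no verdict.
The state is a dict: "time": time; "q": joint angles; "joint_vel": joint speeds; "joint_torque": joint torques, N m; "tool_pos": TCP position; "tcp_rot": TCP orientation; "wrist_force": force on the tool from outside, world axes, zero at the start; "torque": the same for the moment, N m; "width": opening from 0.0 (shut) to 1.0 (fully open).
Only numpy, scipy, OpenCV 4.12 (cv2) and the standard library are available. Lean on these libraries where they do the work, as an engineer would, in place of code of your own. Each camera call takes 0.05 s, during which the arm holds its last target. There are 200 camera calls.

### The job

Slide the loaded steel tray into the slotted dock until it is fully home against the stops, with its three parts (bearing, bored block, cap screw) still lying in their bays. Then swing the yellow keeper bar fully shut across the mouth behind the tray and let go. Leave the other things on the bench where they are.

Things in the scene. Friction and masses are not known exactly. Their poses are not given: they have to be found in the camera images.
- dock: Fixed tray dock. Origin on the bench (z = 0) under the middle of its mouth; +x points into it (the tray's way in), y across, z up. Dark base plate, 180 wide, top at z = 6, runs from x = -280 (apron) to 210. Grey side rails x = 30 to 160, inner faces y = +-52.5, lips above them, top z = 41. Orange lead-in cheeks flare to y = +-67 at x = -3. Rails and cheeks are slippery. Blue head x = 145 to 205, top z = 86.
- dock_home (a point): Where the tray's origin lies when it is fully home against the two rubber stops at dock x = 127: dock x = 62, y = 0, z = 6. Axes as the dock's; the tray's axes are then parallel to them.
- tray: Loose open steel tray, about 0.8 kg loaded, 130 long (x), 100 wide (y), walls 24 high, origin at the centre of its underside, nose at +x. Rear wall: outer face at x = -65, its middle 80 raised as a push plate to z = 34, 4 thick, red stripe outside. It starts on the apron, nose towards the mouth, off the centre line and askew. Pushed by the rear wall it slides on the plate and stops when no longer pushed.
- keeper (a joint): Angle of the yellow keeper bar about an upright hinge at dock x = -12, y = -80. 0 = shut (end stop): bar along dock +y across the mouth, 3 mm behind a tray that is home. Grows as it swings away, counter-clockwise from above (1.57: along dock -x). Starts at 2.05 to 2.35; stop at 2.6. Light friction, under 1 N at the knob; stays where left. Bar 148 long, 12 thick, z = 14 to 28 over the bench.
- keeper_knob (a point): Middle of the black round knob that stands on the keeper bar 130 from the hinge axis: 18 across, 20 high, centre 44 over the bench, top 54. It can be pushed sideways or taken from above.
- bearing: Sealed ball bearing, 52 across, 15 high, lying flat in the tray's front bay (tray x = 6 to 62). Origin at the centre of its underside, z up.
- block: Bored steel block 41x40x39, 0.3 kg, standing in the tray's middle rear bay (tray x = -61 to 2, y = -22 to 22). Origin at the centre of its underside, z up.
- roller: Bystander on the bench: toothed black belt pulley, 66 across, 26 high, lying flat. Origin at the centre of its underside.
- driver: Bystander on the bench: screwdriver with red handle, 101 long, 25 high. Origin under its middle.
- screw: Black socket cap screw, 52 long, 16 thick, lying lengthwise in the narrow rear bay at the tray's +y side (y = 26 to 47). Origin under its middle, y along it.

How it is judged:
On the way:
1. the tray has been slid into the dock's slot, to within 12 mm of home (x of tray in the frame of dock above 0.05 m and angle between the x axis of tray and the x axis of dock, either way round below 0.06 rad), for 0.1 s.
At the end, for the whole second after the job is handed in: The tray lies flat in the dock within 5 mm of fully home, centred between the rails within 6 mm and straight within 0.06 rad, at rest; the keeper is shut (within 0.08 rad); the bearing, the upright block (within 0.1 rad) and the cap screw lie on the tray's floor, each in its own bay (x of tray in the frame of dock above 0.057 m and y of tray in the frame of dock between -0.006 and 0.006 m and z of tray in the frame of dock below 0.01 m and angle between the x axis of tray and the x axis of dock, either way round below 0.06 rad and value of joint keeper below 0.08 rad and linear speed of tray below 0.01 m/s and angle between block's own z axis and vertical below 0.1 rad and x of bearing in the frame of tray between 0.02 and 0.05 m and y of bearing in the frame of tray between -0.03 and 0.03 m and x of block in the frame of tray between -0.06 and 0 m and y of block in the frame of tray between -0.015 and 0.015 m and x of screw in the frame of tray between -0.06 and 0 m and y of screw in the frame of tray between 0.025 and 0.048 m and z of each of bearing, block, screw in the frame of tray below 0.008 m); the robot touches nothing.
It fails at once if the bystanding black pulley or the screwdriver is moved by more than 30 mm (distance of any of roller, driver from where it was at the start of the episode above 0.03 m).
It also fails if it takes over 62 s, if anything falls off the work surface, if the arm or the gripper's body presses on something with over 40 N, if the wrist force passes 120 N, or if a joint passes its speed limit or range.

## Working session

There is one attempt and no reset: what is moved stays moved. The work goes in short steps, Python scripts to look and compute and a tool call to move; the robot and the scene stay as the last step left them, time stands still between calls to the robot, and variables do not carry over. Pictures are saved under pics/ and viewed, about 8 in all and at most 12, crops included, and the job is handed in when it is done.

Besides the shell and the picture viewer there is one more tool, called after "Emit:" as name(argument=value, ...) on one line, values as JSON. jog_arm: Moves the arm, as the interface text tells. Its arguments: {"type":"object","properties":{"plan":{"type":"array","items":{"type":"object","properties":{"claw":{"type":"number"},"x":{"type":"number"},"y":{"type":"number"},"z":{"type":"number"},"turn":{"type":"number"}}}},"newtons":{"type":"number"}},"required":["plan"]}

```bash
mkdir -p pics; cat > h.py <<'E'
import numpy as np, cv2
from workcell import bot
def snap(name,fn):
    im=bot.read_camera(name); cv2.imwrite('pics/'+fn,cv2.cvtColor(im,cv2.COLOR_RGB2BGR)); return im
def ray(name,u,v,z):
    p=bot.camera_params(name); T=np.linalg.inv(np.array(p['world_to_cam']))
    d=T[:3,:3]@np.array([(u-p['cx'])/p['fx'],-(v-p['cy'])/p['fy'],-1]); o=T[:3,3]
    return o+d*(z-o[2])/d[2]
def proj(name,P):
    p=bot.camera_params(name); c=np.array(p['world_to_cam'])@np.append(P,1)
    return p['cx']+p['fx']*c[0]/-c[2], p['cy']+p['fy']*c[1]/c[2]
E
python3 - <<'E'
from h import *
snap('top','t1.png');snap('side','s1.png')
for n in('top','side'):
    p=bot.camera_params(n);print({k:np.round(v,3).tolist() for k,v in p.items()})
print(bot.read_state())
E
```

```text
{'fx': 480.348, 'fy': 480.348, 'cx': 324.848, 'cy': 201.786, 'world_to_cam': [[0.006, -1.0, 0.019, -0.119], [0.998, 0.007, 0.063, -0.444], [-0.063, 0.019, 0.998, -0.999], [0.0, 0.0, 0.0, 1.0]]}
{'fx': 370.955, 'fy': 370.955, 'cx': 319.402, 'cy': 208.734, 'world_to_cam': [[-0.932, -0.361, 0.003, 0.356], [0.207, -0.528, 0.823, -0.206], [-0.296, 0.768, 0.567, -0.765], [0.0, 0.0, 0.0, 1.0]]}
{'time': 0.1, 'q': array([-1.16591694e+00,  2.64706149e-01,  1.60526777e+00,  6.28419090e-06,
        1.27371610e+00, -3.69154546e-02]), 'joint_vel': array([-0.00058457, -0.00058352, -0.00361574,  0.00019272, -0.00056092,
        0.00149065]), 'joint_torque': array([ 4.56098969e-04, -5.16707683e+01, -3.68588841e+01,  6.23532458e-06,
        6.30921437e-03,  3.52873144e-06]), 'tool_pos': array([ 0.2883273 , -0.60956868,  0.23005106]), 'tcp_rot': array([-3.06324341e+00, -6.87884820e-01,  5.93053965e-04]), 'wrist_force': array([-0.28490395, -0.37581019, -1.15632583]), 'torque': array([-0.04187703, -0.00801318,  0.02827697]), 'width': 1.0017864142026947}
```

View pics/t1.png

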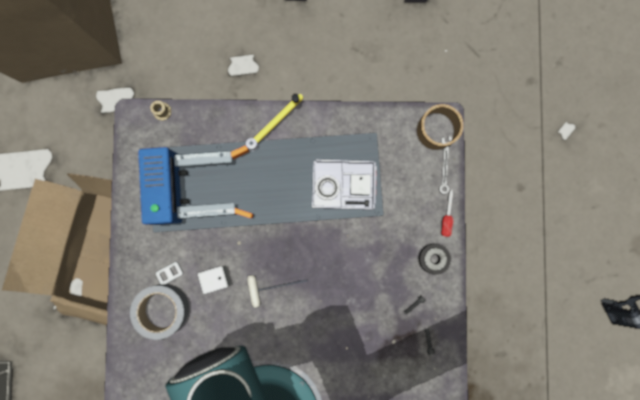

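View pics/s1.png

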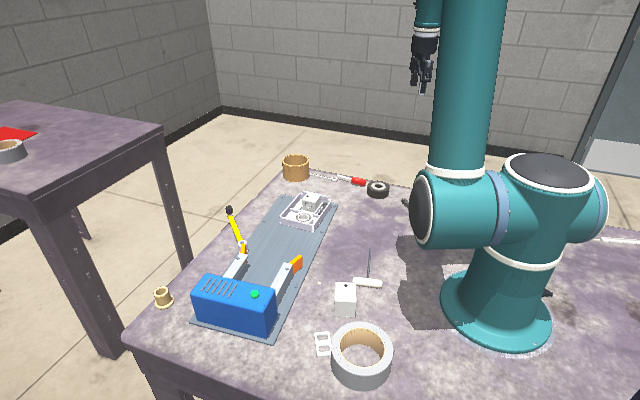

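The dock lies on the far side of the bench with its mouth to the image's right. The head is at (157,185), the keeper knob at (297,98), and the tray around (345,184). I'll take an enlarged crop next.

```bash
python3 - <<'E'
import cv2
im=cv2.imread('pics/t1.png')
c=cv2.resize(im[85:235,130:390],None,fx=3.0,fy=3.0,interpolation=cv2.INTER_CUBIC);cv2.imwrite('pics/c1.png',c)
E
```

```text
(no output)
```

View pics/c1.png

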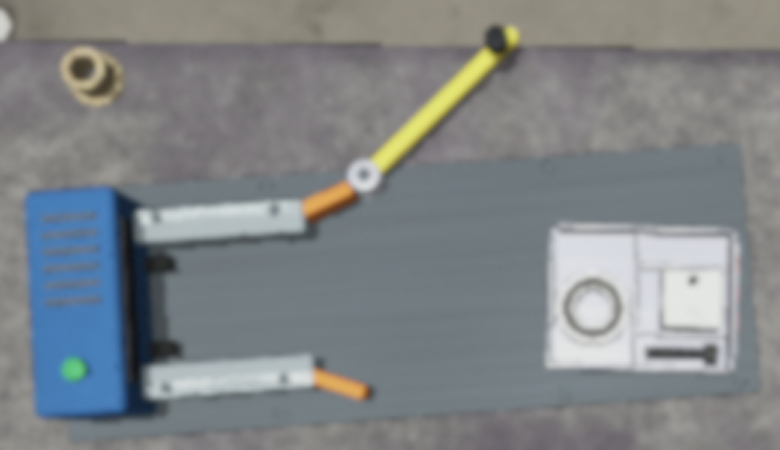

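```bash
cat > fit.py <<'E'
from h import *
from scipy.optimize import least_squares
def fit(pts,x0):
    def P(s,p):
        c,n=np.cos(s[2]),np.sin(s[2]); return np.array([s[0]+c*p[0]-n*p[1],s[1]+n*p[0]+c*p[1],p[2]])
    f=lambda s:np.concatenate([np.subtract(proj('top',P(s,p)),u) for p,u in pts])
    r=least_squares(f,x0,loss='soft_l1'); return r.x,np.round(r.fun.reshape(-1,2),1).tolist()
E
python3 - <<'E'
from fit import *
q=lambda u,v:(130+u/3-.33,85+v/3-.33)
D=[((-.28,-.09,.006),q(740,145)),((-.28,.09,.006),q(760,388)),((.21,.09,.006),q(70,437)),
((.205,.075,.086),q(37,416)),((.205,-.075,.086),q(25,190)),((-.012,-.08,.034),q(364,175))]
d,r=fit(D,[.5,0,1.57]);print('dock',d,r)
T=[((.065,-.05,.03),q(550,222)),((.065,.05,.03),q(546,368)),((-.065,-.05,.03),q(738,230)),((-.065,.05,.03),q(734,370))]
t,r=fit(T,[.5,-.2,1.57]);print('tray',t,r)
c,s=np.cos(d[2]),np.sin(d[2]);R=np.array([[c,-s],[s,c]])
print('tray in dock',R.T@(t[:2]-d[:2]),t[2]-d[2])
k=ray('top',*q(495,38),.054)[:2];print('knob',k)
h=d[:2]+R@[-.012,-.08];v=R.T@(k-h);print('hinge',h,np.hypot(*v),np.arctan2(v[1],v[0])-np.pi/2)
print('rails',[R.T@(ray('top',*q(*p),.041)[:2]-d[:2]) for p in((140,243),(306,232),(145,367),(313,355))])
print('rearwall centre',t[:2]-.065*np.array([np.cos(t[2]),np.sin(t[2])]))
E
```

```text
dock [0.48616068 0.04408115 1.64823483] [[0.9, -1.2], [0.9, 1.1], [-0.3, 1.3], [-1.0, 0.3], [-0.7, -0.6], [0.3, -0.7]]
tray [ 0.48204607 -0.1546772   1.54935529] [[0.2, 0.4], [0.2, -0.5], [-0.4, -0.4], [-0.1, 0.6]]
tray in dock [-0.19784438  0.01947845] -0.09887953703003838
knob [ 0.65733035 -0.05182974]
hinge [0.56684927 0.038306  ] 0.1277156131149664 -4.002517340088216
rails [array([ 0.14352149, -0.04075387]), array([ 0.03002746, -0.04051272]), array([0.14460235, 0.04443538]), array([0.03031925, 0.0443153 ])]
rearwall centre [ 0.48065251 -0.21966226]
```

Emit:
jog_arm(plan=[{"claw":0.5,"turn":-10.6},{"claw":0.5,"turn":-10.6},{"claw":0.5,"turn":-10.6},{"claw":0.5,"turn":-10.6},{"claw":0.5,"turn":-10.6},{"claw":0.5,"turn":-10.6}])

```text
schema error: expected keys claw, x, y, z, turn
```

Emit:
jog_arm(plan=[{"claw":0.5,"x":0.044,"y":0.023},{"claw":0.5,"x":0.044,"y":0.023},{"claw":0.5,"x":0.044,"y":0.023},{"claw":0.5,"x":0.044,"y":0.023},{"claw":0.5,"x":0.044,"y":0.023},{"claw":0.5,"x":0.044,"y":0.023},{"claw":0.5,"x":0.044,"y":0.023},{"claw":0.5,"x":0.044,"y":0.023},{"claw":0.5}])

```text
schema error: expected keys claw, x, y, z, turn
```

```bash
cat >> h.py <<'E'
from scipy.spatial.transform import Rotation as Ro
DO=np.array([.4843,.0440]);DA=1.6482
def st():
    s=bot.read_state();R=Ro.from_rotvec(s['tcp_rot']).as_matrix();yaw=np.arctan2(R[1,0],R[0,0])
    c,n=np.cos(DA),np.sin(DA);d=np.array([[c,n],[-n,c]])@(s['tool_pos'][:2]-DO)
    print('t',round(s['time'],2),'pos',s['tool_pos'].round(4),'yaw',round(np.degrees(yaw),2),'dock',d.round(4),'dyaw',round(np.degrees(yaw-DA),2),'tilt',R[2].round(3),'F',s['wrist_force'].round(1),'q6',round(s['q'][5],2),'w',round(s['width'],2))
    return s,yaw,d
E
python3 -c "
from h import *
st()"
```

```text
t 0.1 pos [ 0.2883 -0.6096  0.2301] yaw 25.31 dock [-0.6365  0.2459] dyaw -69.12 tilt [ 0.    -0.002 -1.   ] F [-0.3 -0.4 -1.2] q6 -0.04 w 1.0
```

All five keys are required.

Emit:
jog_arm(plan=[{"claw":0.5,"x":0,"y":0,"z":0,"turn":-10.6},{"claw":0.5,"x":0,"y":0,"z":0,"turn":-10.6},{"claw":0.5,"x":0,"y":0,"z":0,"turn":-10.6},{"claw":0.5,"x":0,"y":0,"z":0,"turn":-10.6},{"claw":0.5,"x":0,"y":0,"z":0,"turn":-10.6},{"claw":0.5,"x":0,"y":0,"z":0,"turn":-10.6}])

```text
time: 0.85
tool_pos: [0.2884, -0.6098, 0.2305]
tcp_rot: [-2.235, -2.206, -0.001]
wrist_force: [0.7, 0.6, 0.2]
width: 0.501
```

Emit:
jog_arm(plan=[{"claw":0.5,"x":0.044,"y":0.023,"z":0,"turn":0},{"claw":0.5,"x":0.044,"y":0.023,"z":0,"turn":0},{"claw":0.5,"x":0.044,"y":0.023,"z":0,"turn":0},{"claw":0.5,"x":0.044,"y":0.023,"z":0,"turn":0},{"claw":0.5,"x":0.044,"y":0.023,"z":0,"turn":0},{"claw":0.5,"x":0.044,"y":0.023,"z":0,"turn":0},{"claw":0.5,"x":0.044,"y":0.023,"z":0,"turn":0},{"claw":0.5,"x":0.044,"y":0.023,"z":0,"turn":0},{"claw":0.5,"x":0,"y":0,"z":0,"turn":0}])

```text
time: 1.98
tool_pos: [0.4802, -0.2588, 0.2308]
tcp_rot: [-2.237, -2.205, -0.001]
wrist_force: [-0.8, -0.4, 0.3]
width: 0.499
```

```bash
python3 -c "
from h import *
st()"
```

```text
t 1.98 pos [ 0.4802 -0.2588  0.2308] yaw 89.18 dock [-0.3016  0.0275] dyaw -5.26 tilt [ 0.001 -0.    -1.   ] F [-0.8 -0.4  0.3] q6 -0.53 w 0.5
```

Emit:
jog_arm(plan=[{"claw":0.5,"x":0,"y":0,"z":0.05,"turn":0},{"claw":0.5,"x":0,"y":0,"z":0.05,"turn":0},{"claw":0.5,"x":0,"y":0,"z":0.05,"turn":0},{"claw":0.5,"x":0,"y":0,"z":0.045,"turn":0},{"claw":0.5,"x":0,"y":0,"z":0.02,"turn":0},{"claw":0.5,"x":0.005,"y":0,"z":0,"turn":0},{"claw":0.5,"x":0.005,"y":0,"z":0,"turn":0},{"claw":0.5,"x":0.005,"y":0,"z":0,"turn":0}])

```text
time: 2.98
tool_pos: [0.4807, -0.2472, 0.0179]
tcp_rot: [2.24, 2.198, 0.001]
wrist_force: [1.2, 0.4, 0.6]
width: 0.502
```

```bash
python3 -c "
from h import *
st();snap('side','s2.png')
im=cv2.imread('pics/s2.png');cv2.imwrite('pics/s2c.png',cv2.resize(im[130:350,170:400],None,fx=2.5,fy=2.5))"
```

```text
t 2.98 pos [ 0.4807 -0.2472  0.0179] yaw 88.91 dock [-0.2901  0.0261] dyaw -5.53 tilt [-0.001  0.003 -1.   ] F [1.2 0.4 0.6] q6 -0.5 w 0.5
```

View pics/s2c.png

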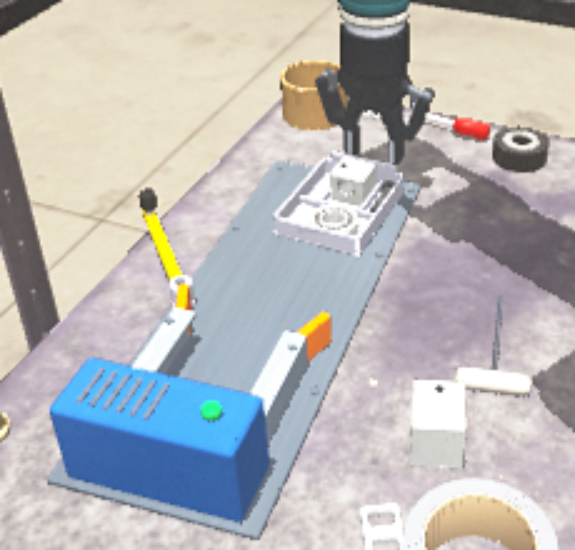

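Emit:
jog_arm(plan=[{"claw":0.5,"x":0.004,"y":0,"z":0,"turn":0},{"claw":0.5,"x":0.004,"y":0,"z":0,"turn":0},{"claw":0.5,"x":0.004,"y":0,"z":0,"turn":0},{"claw":0.5,"x":0.004,"y":0,"z":0,"turn":0},{"claw":0.5,"x":0.005,"y":0,"z":0,"turn":0},{"claw":0.5,"x":0.006,"y":0,"z":0,"turn":0},{"claw":0.5,"x":0.006,"y":0,"z":0,"turn":0},{"claw":0.5,"x":0.006,"y":0,"z":0,"turn":0},{"claw":0.5,"x":0.006,"y":0,"z":0,"turn":0},{"claw":0.5,"x":0.006,"y":0,"z":0,"turn":0}])

```text
time: 4.28
tool_pos: [0.4805, -0.1954, 0.0163]
tcp_rot: [2.242, 2.2, -0.0]
wrist_force: [-0.6, -3.8, -1.0]
width: 0.501
```

Emit:
jog_arm(plan=[{"claw":0.5,"x":0.006,"y":0,"z":0,"turn":0},{"claw":0.5,"x":0.006,"y":0,"z":0,"turn":0},{"claw":0.5,"x":0.006,"y":0,"z":0,"turn":0},{"claw":0.5,"x":0.006,"y":0,"z":0,"turn":0},{"claw":0.5,"x":0.006,"y":0,"z":0,"turn":0},{"claw":0.5,"x":0.006,"y":0,"z":0,"turn":0},{"claw":0.5,"x":0.005,"y":0,"z":0,"turn":0},{"claw":0.5,"x":0.003,"y":0,"z":0,"turn":0}])

```text
time: 5.28
tool_pos: [0.4814, -0.1514, 0.0163]
tcp_rot: [2.242, 2.201, -0.0]
wrist_force: [-0.1, -4.8, 0.3]
width: 0.499
```

```bash
python3 -c "
from h import *
st();snap('top','t2.png')
im=cv2.imread('pics/t2.png');cv2.imwrite('pics/t2c.png',cv2.resize(im[85:235,130:390],None,fx=3,fy=3,interpolation=cv2.INTER_CUBIC))"
```

```text
t 5.28 pos [ 0.4814 -0.1514  0.0163] yaw 88.93 dock [-0.1946  0.0181] dyaw -5.51 tilt [-0.  0. -1.] F [-0.1 -4.8  0.3] q6 -0.34 w 0.5
```

View pics/t2c.png

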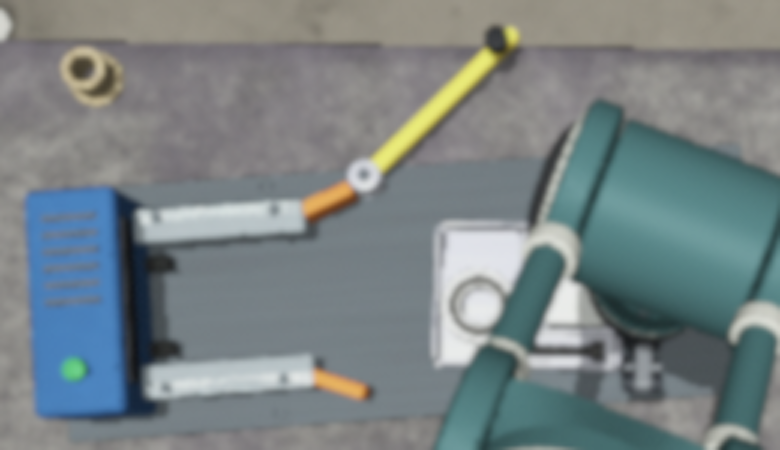

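Nose corners are at crop (436,222) and (434,366). The tray moved straight and its parts are still in place.

```bash
python3 -c "
from h import *
q=lambda u,v:(130+u/3-.33,85+v/3-.33)
c,n=np.cos(DA),np.sin(DA);R=np.array([[c,n],[-n,c]])
a=[R@(ray('top',*q(*p),.03)[:2]-DO) for p in((436,222),(434,366))]
v=a[1]-a[0];print(a,np.degrees(np.arctan2(-v[0],v[1])),'origin',(a[0]+a[1])/2-.065*np.array([v[1],-v[0]])/np.hypot(*v))
"
```

```text
[array([-0.05858766, -0.04489747]), array([-0.05066432,  0.05515347])] -4.5279759411728895 origin [-0.11942312  0.01025948]
```

Emit:
jog_arm(plan=[{"claw":0.5,"x":0.004,"y":0.001,"z":0,"turn":-0.4},{"claw":0.5,"x":0.006,"y":0.001,"z":0,"turn":-0.4},{"claw":0.5,"x":0.006,"y":0.001,"z":0,"turn":-0.4},{"claw":0.5,"x":0.006,"y":0.001,"z":0,"turn":-0.4},{"claw":0.5,"x":0.006,"y":0.001,"z":0,"turn":-0.4},{"claw":0.5,"x":0.006,"y":0.001,"z":0,"turn":-0.4},{"claw":0.5,"x":0.006,"y":0.001,"z":0,"turn":-0.4},{"claw":0.5,"x":0.006,"y":0.001,"z":0,"turn":-0.4},{"claw":0.5,"x":0.006,"y":0.001,"z":0,"turn":-0.4},{"claw":0.5,"x":0.005,"y":0.001,"z":0,"turn":-0.4}])

```text
time: 6.58
tool_pos: [0.4906, -0.0943, 0.0163]
tcp_rot: [-2.164, -2.278, 0.0]
wrist_force: [-0.1, -4.0, 2.0]
width: 0.501
```

```bash
python3 -c "
from h import *
st();snap('top','t3.png')
im=cv2.imread('pics/t3.png');cv2.imwrite('pics/t3c.png',cv2.resize(im[125:225,170:340],None,fx=4,fy=4,interpolation=cv2.INTER_CUBIC))"
```

```text
t 6.58 pos [ 0.4906 -0.0943  0.0163] yaw 92.95 dock [-0.1383  0.0044] dyaw -1.49 tilt [-0. -0. -1.] F [-0.1 -4.   2. ] q6 -0.29 w 0.5
```

View pics/t3c.png

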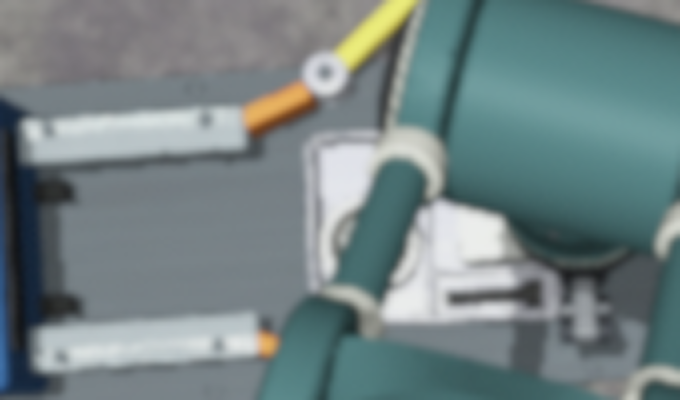

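```bash
python3 -c "
from h import *
q=lambda u,v:(170+u/4-.375,125+v/4-.375)
c,n=np.cos(DA),np.sin(DA);R=np.array([[c,n],[-n,c]])
for p in((305,138),(310,285),(400,322),(550,317)):print(R@(ray('top',*q(*p),.03)[:2]-DO))
"
```

```text
[ 0.00196838 -0.04811671]
[0.00410906 0.02877727]
[-0.04113958  0.05125997]
[-0.11889235  0.05416059]
```

The nose is 2 mm inside the mouth, nearly centred and about 1.6° askew. I'll straighten it and keep pushing.

Emit:
jog_arm(plan=[{"claw":0.5,"x":0.004,"y":0.0005,"z":0,"turn":-0.4},{"claw":0.5,"x":0.006,"y":0.0005,"z":0,"turn":-0.4},{"claw":0.5,"x":0.006,"y":0.0005,"z":0,"turn":-0.4},{"claw":0.5,"x":0.006,"y":0.0005,"z":0,"turn":-0.3},{"claw":0.5,"x":0.006,"y":0,"z":0,"turn":0},{"claw":0.5,"x":0.006,"y":0,"z":0,"turn":0},{"claw":0.5,"x":0.006,"y":0,"z":0,"turn":0}])

```text
time: 7.5
tool_pos: [0.49, -0.0541, 0.0163]
tcp_rot: [2.134, 2.305, 0.001]
wrist_force: [1.4, -4.4, 0.2]
width: 0.5
```

Emit:
jog_arm(plan=[{"claw":0.5,"x":0.006,"y":0,"z":0,"turn":0},{"claw":0.5,"x":0.006,"y":0,"z":0,"turn":0},{"claw":0.5,"x":0.006,"y":0,"z":0,"turn":0},{"claw":0.5,"x":0.006,"y":0,"z":0,"turn":0},{"claw":0.5,"x":0.006,"y":0,"z":0,"turn":0},{"claw":0.5,"x":0.006,"y":0,"z":0,"turn":0}])

```text
time: 8.25
tool_pos: [0.4871, -0.0183, 0.0163]
tcp_rot: [2.134, 2.305, 0.0]
wrist_force: [2.2, -4.4, -0.2]
width: 0.498
```

```bash
python3 -c "
from h import *
st()"
```

```text
t 8.25 pos [ 0.4871 -0.0183  0.0163] yaw 94.42 dock [-0.0624  0.0021] dyaw -0.02 tilt [-0.  0. -1.] F [ 2.2 -4.4 -0.2] q6 -0.17 w 0.5
```

Emit:
jog_arm(plan=[{"claw":0.5,"x":0.006,"y":0,"z":0,"turn":0},{"claw":0.5,"x":0.006,"y":0,"z":0,"turn":0},{"claw":0.5,"x":0.006,"y":0,"z":0,"turn":0},{"claw":0.5,"x":0.006,"y":0,"z":0,"turn":0},{"claw":0.5,"x":0.006,"y":0,"z":0,"turn":0},{"claw":0.5,"x":0.006,"y":0,"z":0,"turn":0},{"claw":0.5,"x":0.003,"y":0,"z":0,"turn":0}])

```text
time: 9.12
tool_pos: [0.4842, 0.0206, 0.0163]
tcp_rot: [2.134, 2.306, 0.0]
wrist_force: [2.0, -3.7, -1.1]
width: 0.498
```

Emit:
jog_arm(plan=[{"claw":0.5,"x":0.002,"y":0,"z":0,"turn":0},{"claw":0.5,"x":0.002,"y":0,"z":0,"turn":0},{"claw":0.5,"x":0.002,"y":0,"z":0,"turn":0}])

```text
time: 9.5
tool_pos: [0.4837, 0.0261, 0.0163]
tcp_rot: [2.134, 2.305, 0.0]
wrist_force: [2.0, -4.8, -0.7]
width: 0.501
```

Emit:
jog_arm(plan=[{"claw":0.5,"x":0.002,"y":0,"z":0,"turn":0},{"claw":0.5,"x":0.0,"y":0,"z":0,"turn":0}])

```text
time: 9.75
tool_pos: [0.4834, 0.0283, 0.0164]
tcp_rot: [-2.134, -2.305, -0.0]
wrist_force: [2.2, -2.1, 0.4]
width: 0.5
```

```bash
python3 -c "
from h import *
st()"
```

```text
t 9.75 pos [0.4834 0.0283 0.0164] yaw 94.41 dock [-0.0156  0.0021] dyaw -0.03 tilt [ 0. -0. -1.] F [ 2.2 -2.1  0.4] q6 -0.07 w 0.5
```

Not at the stop yet, so I'll push on in small steps.

Emit:
jog_arm(plan=[{"claw":0.5,"x":0.002,"y":0,"z":0,"turn":0},{"claw":0.5,"x":0.001,"y":0,"z":0,"turn":0}])

```text
time: 10.0
tool_pos: [0.4833, 0.0305, 0.0164]
tcp_rot: [2.133, 2.305, -0.001]
wrist_force: [2.3, -8.7, -1.1]
width: 0.501
```

Emit:
jog_arm(plan=[{"claw":0.5,"x":0.001,"y":0,"z":0,"turn":0},{"claw":0.5,"x":0.001,"y":0,"z":0,"turn":0}])

```text
time: 10.25
tool_pos: [0.4836, 0.0306, 0.0164]
tcp_rot: [2.129, 2.305, -0.004]
wrist_force: [5.1, -17.7, -1.2]
width: 0.497
```

```bash
python3 -c "
from h import *
st()"
```

```text
t 10.25 pos [0.4836 0.0306 0.0164] yaw 94.54 dock [-0.0133  0.0017] dyaw 0.11 tilt [-0.004  0.001 -1.   ] F [  5.1 -17.7  -1.2] q6 -0.06 w 0.5
```

The tray met the stops at dock x −13.3 mm for the TCP, as predicted. Now retreat, lift, close the fingers and turn towards the knob.

Emit:
jog_arm(plan=[{"claw":0.5,"x":-0.015,"y":0,"z":0,"turn":0},{"claw":0.5,"x":-0.045,"y":0,"z":0,"turn":0},{"claw":1,"x":0,"y":0,"z":-0.045,"turn":0},{"claw":1,"x":0,"y":0,"z":-0.045,"turn":0},{"claw":1,"x":0,"y":0,"z":-0.01,"turn":-10.6},{"claw":1,"x":0,"y":0,"z":0,"turn":-10.6},{"claw":1,"x":0,"y":0,"z":0,"turn":-10.6},{"claw":1,"x":0,"y":0,"z":0,"turn":-10.6},{"claw":1,"x":0,"y":0,"z":0,"turn":-10.6},{"claw":1,"x":0,"y":0,"z":0,"turn":-10.6}])

```text
time: 11.5
tool_pos: [0.4862, -0.0261, 0.1156]
tcp_rot: [-0.589, -3.083, -0.002]
wrist_force: [0.4, -0.8, -0.0]
width: 0.003
```

Emit:
jog_arm(plan=[{"claw":1,"x":0,"y":0,"z":0,"turn":-10.6},{"claw":1,"x":0,"y":0,"z":0,"turn":-10.6},{"claw":1,"x":0,"y":0,"z":0,"turn":-10.6},{"claw":1,"x":0,"y":0,"z":0,"turn":-10.6},{"claw":1,"x":0,"y":0,"z":0,"turn":-10.6},{"claw":1,"x":0,"y":0,"z":0,"turn":-10.6}])

```text
time: 12.25
tool_pos: [0.4862, -0.0261, 0.1155]
tcp_rot: [1.124, -2.931, -0.004]
wrist_force: [0.7, 0.6, 0.4]
width: 0.003
```

```bash
cat >> h.py <<'E'
def delta(tx,ty):
    s,yaw,d=st(); e=np.array([tx,ty])-s['tool_pos'][:2]
    print('need tool x,y',(e@[np.cos(yaw),np.sin(yaw)]).round(4),(e@[np.sin(yaw),-np.cos(yaw)]).round(4))
E
python3 -c "
from h import *
delta(.6825,-.0276);snap('top','t4.png')
im=cv2.imread('pics/t4.png');cv2.imwrite('pics/t4c.png',cv2.resize(im[85:235,130:390],None,fx=3,fy=3,interpolation=cv2.INTER_CUBIC))"
```

```text
t 12.25 pos [ 0.4862 -0.0261  0.1155] yaw -138.05 dock [-0.07    0.0035] dyaw -232.49 tilt [ 0.001  0.003 -1.   ] F [0.7 0.6 0.4] q6 -2.41 w 0.0
need tool x,y -0.145 -0.1323
```

View pics/t4c.png

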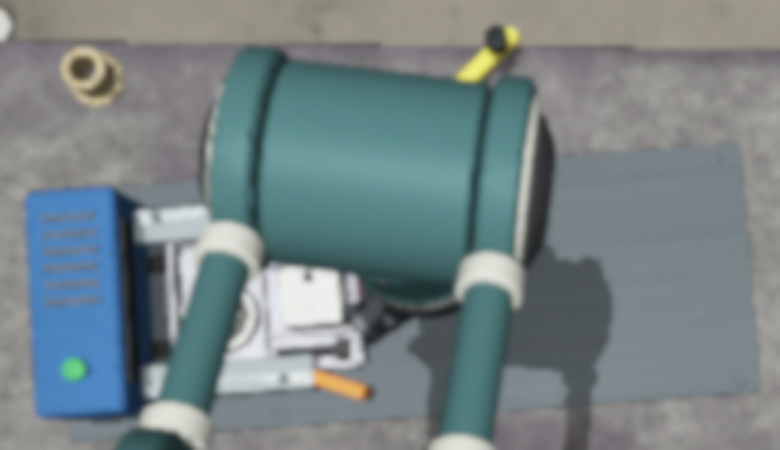

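Emit:
jog_arm(plan=[{"claw":1,"x":-0.036,"y":-0.033,"z":0,"turn":0},{"claw":1,"x":-0.036,"y":-0.033,"z":0,"turn":0},{"claw":1,"x":-0.036,"y":-0.033,"z":0,"turn":0},{"claw":1,"x":-0.037,"y":-0.033,"z":0,"turn":0},{"claw":1,"x":0,"y":0,"z":0,"turn":0},{"claw":1,"x":0,"y":0,"z":0.035,"turn":0},{"claw":1,"x":0,"y":0,"z":0.04,"turn":0},{"claw":1,"x":0,"y":0,"z":0,"turn":0}])

```text
time: 13.3
tool_pos: [0.678, -0.0285, 0.0366]
tcp_rot: [1.11, -2.928, -0.008]
wrist_force: [-1.2, -0.2, 0.2]
width: -0.0
```

```bash
python3 -c "
from h import *
st();snap('side','s3.png')
im=cv2.imread('pics/s3.png');cv2.imwrite('pics/s3c.png',cv2.resize(im[130:350,170:400],None,fx=2.5,fy=2.5))
h=np.array([.565,.0382])
for a in range(130,-5,-10):
    r=DA+np.pi/2+np.radians(a);e=np.array([np.cos(r),np.sin(r)]);t=np.array([-e[1],e[0]])
    P=h+.13*e+.0195*t;print(a,P.round(4),'tool yaw',round(np.degrees(r)-90,1))
"
```

```text
t 13.3 pos [ 0.678  -0.0285  0.0366] yaw -138.47 dock [-0.0873 -0.1875] dyaw -232.91 tilt [ 0.007  0.008 -1.   ] F [-1.2 -0.2  0.2] q6 -2.37 w -0.0
130 [ 0.6699 -0.041 ] tool yaw 224.4
120 [ 0.6546 -0.058 ] tool yaw 214.4
110 [ 0.6365 -0.0721] tool yaw 204.4
100 [ 0.6163 -0.0828] tool yaw 194.4
90 [ 0.5945 -0.0899] tool yaw 184.4
80 [ 0.5718 -0.0931] tool yaw 174.4
70 [ 0.5489 -0.0923] tool yaw 164.4
60 [ 0.5265 -0.0875] tool yaw 154.4
50 [ 0.5053 -0.0789] tool yaw 144.4
40 [ 0.4858 -0.0667] tool yaw 134.4
30 [ 0.4688 -0.0514] tool yaw 124.4
20 [ 0.4547 -0.0333] tool yaw 114.4
10 [ 0.444  -0.0131] tool yaw 104.4
0 [0.4369 0.0087] tool yaw 94.4
```

View pics/s3c.png

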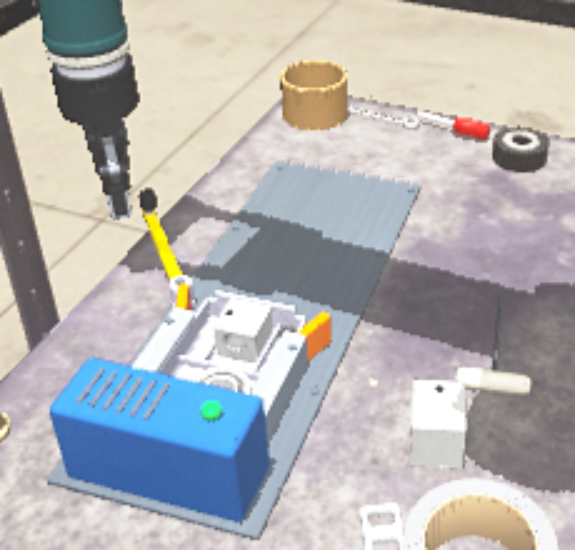

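The closed fingers are behind the knob (knob at 148,198 in the crop) and the tray is in place. Next is the arc push, 5° per row.

Emit:
jog_arm(plan=[{"claw":1,"x":0.009,"y":-0.0016,"z":0,"turn":1.8},{"claw":1,"x":0.009,"y":-0.0016,"z":0,"turn":1.8},{"claw":1,"x":0.009,"y":-0.0016,"z":0,"turn":1.8},{"claw":1,"x":0.009,"y":-0.0016,"z":0,"turn":1.8},{"claw":1,"x":0.0114,"y":-0.0012,"z":0,"turn":5},{"claw":1,"x":0.0114,"y":-0.0012,"z":0,"turn":5},{"claw":1,"x":0.0114,"y":-0.0012,"z":0,"turn":5},{"claw":1,"x":0.0114,"y":-0.0012,"z":0,"turn":5}])

```text
time: 14.35
tool_pos: [0.621, -0.0822, 0.0415]
tcp_rot: [-0.387, 3.117, -0.0]
wrist_force: [0.2, -0.1, 0.1]
width: -0.003
```

```bash
python3 -c "
from h import *
delta(.6163,-.0828);snap('side','s4.png')
im=cv2.imread('pics/s4.png');cv2.imwrite('pics/s4c.png',cv2.resize(im[130:350,170:400],None,fx=2.5,fy=2.5))"
```

```text
t 14.35 pos [ 0.621  -0.0822  0.0415] yaw -165.83 dock [-0.1364 -0.1265] dyaw -260.27 tilt [-0. -0. -1.] F [ 0.2 -0.1  0.1] q6 -1.99 w -0.0
need tool x,y 0.0047 0.0006
```

View pics/s4c.png

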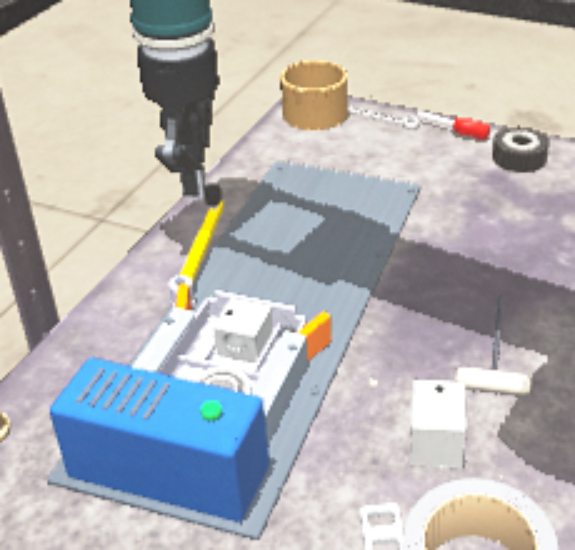

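The knob follows. Continuing.

Emit:
jog_arm(plan=[{"claw":1,"x":0.0114,"y":-0.0012,"z":0.003,"turn":5},{"claw":1,"x":0.0114,"y":-0.0012,"z":0,"turn":5},{"claw":1,"x":0.0114,"y":-0.0012,"z":0,"turn":5},{"claw":1,"x":0.0114,"y":-0.0012,"z":0,"turn":5},{"claw":1,"x":0.0114,"y":-0.0012,"z":0,"turn":5},{"claw":1,"x":0.0114,"y":-0.0012,"z":0,"turn":5},{"claw":1,"x":0.0114,"y":-0.0012,"z":0,"turn":5},{"claw":1,"x":0.0114,"y":-0.0012,"z":0,"turn":5},{"claw":1,"x":0.0114,"y":-0.0012,"z":0,"turn":5},{"claw":1,"x":0.0114,"y":-0.0012,"z":0,"turn":5}])

```text
time: 15.65
tool_pos: [0.5102, -0.0777, 0.0385]
tcp_rot: [0.964, 2.99, -0.0]
wrist_force: [0.3, -0.5, 0.2]
width: 0.004
```

```bash
python3 -c "
from h import *
delta(.5053,-.0789)"
```

```text
t 15.65 pos [ 0.5102 -0.0777  0.0385] yaw 144.26 dock [-0.1233 -0.0164] dyaw 49.82 tilt [-0.  0. -1.] F [ 0.3 -0.5  0.2] q6 -1.15 w 0.0
need tool x,y 0.0032 -0.0038
```

Emit:
jog_arm(plan=[{"claw":1,"x":0.0114,"y":-0.0018,"z":0,"turn":5},{"claw":1,"x":0.0114,"y":-0.0018,"z":0,"turn":5},{"claw":1,"x":0.0114,"y":-0.0018,"z":0,"turn":5},{"claw":1,"x":0.0114,"y":-0.0018,"z":0,"turn":5},{"claw":1,"x":0.0114,"y":-0.0018,"z":0,"turn":5},{"claw":1,"x":0.0114,"y":-0.0012,"z":0,"turn":5},{"claw":1,"x":0.0114,"y":-0.0012,"z":0,"turn":5},{"claw":1,"x":0.0114,"y":-0.0012,"z":0,"turn":5}])

```text
time: 16.65
tool_pos: [0.4467, -0.0137, 0.0384]
tcp_rot: [1.928, 2.48, -0.0]
wrist_force: [-0.1, 0.2, -0.0]
width: 0.001
```

```bash
python3 -c "
from h import *
delta(.4369,.0087)"
```

```text
t 16.65 pos [ 0.4467 -0.0137  0.0384] yaw 104.26 dock [-0.0546  0.0419] dyaw 9.83 tilt [-0. -0. -1.] F [-0.1  0.2 -0. ] q6 -0.33 w 0.0
need tool x,y 0.0241 -0.004
```

Emit:
jog_arm(plan=[{"claw":1,"x":0.006,"y":-0.001,"z":0,"turn":3},{"claw":1,"x":0.006,"y":-0.001,"z":0,"turn":3},{"claw":1,"x":0.005,"y":-0.001,"z":0,"turn":2},{"claw":1,"x":0.004,"y":0,"z":0,"turn":2},{"claw":1,"x":0.002,"y":0,"z":0,"turn":0}])

```text
time: 17.27
tool_pos: [0.44, 0.0083, 0.0384]
tcp_rot: [2.133, 2.306, -0.0]
wrist_force: [-0.7, -0.0, -0.1]
width: 0.001
```

Emit:
jog_arm(plan=[{"claw":1,"x":0.001,"y":0,"z":0,"turn":0},{"claw":1,"x":0.001,"y":0,"z":0,"turn":0},{"claw":1,"x":0,"y":0,"z":0,"turn":0}])

```text
time: 17.65
tool_pos: [0.44, 0.0092, 0.0384]
tcp_rot: [2.132, 2.306, -0.002]
wrist_force: [-0.4, -6.2, 1.4]
width: 0.0
```

```bash
python3 -c "
from h import *
delta(.4369,.0087)"
```

```text
t 17.65 pos [0.44   0.0092 0.0384] yaw 94.48 dock [-0.0312  0.0468] dyaw 0.05 tilt [-0.002 -0.    -1.   ] F [-0.4 -6.2  1.4] q6 -0.11 w 0.0
need tool x,y -0.0003 -0.0032
```

The stop was reached exactly where expected. I'll retreat clear and check.

Emit:
jog_arm(plan=[{"claw":1,"x":-0.01,"y":0,"z":0,"turn":0},{"claw":1,"x":-0.04,"y":0,"z":0,"turn":0},{"claw":1,"x":-0.05,"y":0,"z":-0.03,"turn":0},{"claw":1,"x":-0.06,"y":0,"z":-0.05,"turn":0},{"claw":1,"x":-0.06,"y":0,"z":-0.04,"turn":0},{"claw":1,"x":-0.06,"y":0,"z":-0.03,"turn":0},{"claw":1,"x":-0.06,"y":0,"z":0,"turn":0},{"claw":1,"x":-0.06,"y":0,"z":0,"turn":0},{"claw":1,"x":0,"y":0,"z":0,"turn":0},{"claw":1,"x":0,"y":0,"z":0,"turn":0}])

```text
time: 18.9
tool_pos: [0.4684, -0.3643, 0.1702]
tcp_rot: [-2.134, -2.303, -0.001]
wrist_force: [0.2, 0.5, -0.5]
width: 0.0
```

```bash
python3 -c "
from h import *
st();snap('top','t5.png')
im=cv2.imread('pics/t5.png');cv2.imwrite('pics/t5c.png',cv2.resize(im[125:235,130:290],None,fx=5,fy=5,interpolation=cv2.INTER_CUBIC))"
```

```text
t 18.9 pos [ 0.4684 -0.3643  0.1702] yaw 94.34 dock [-0.4058  0.0475] dyaw -0.09 tilt [ 0.002 -0.001 -1.   ] F [ 0.2  0.5 -0.5] q6 -0.78 w 0.0
```

View pics/t5c.png

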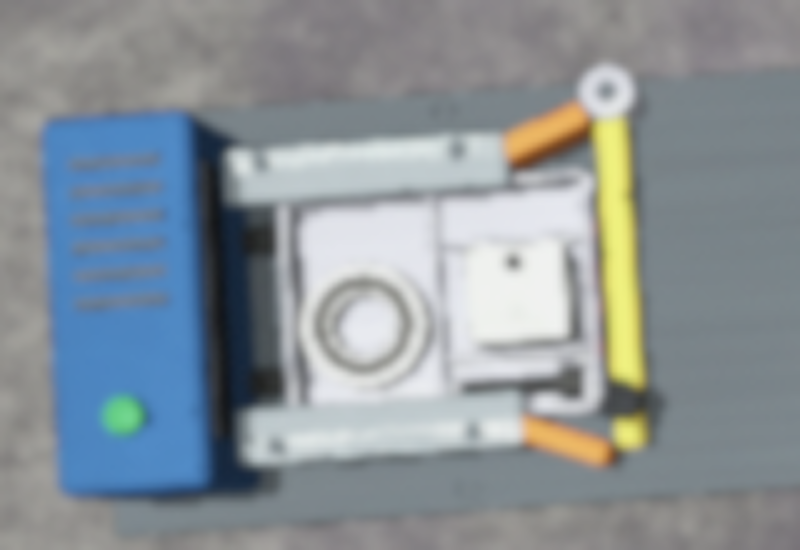

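```bash
python3 -c "
from h import *
q=lambda u,v:(130+u/5-.4,125+v/5-.4)
c,n=np.cos(DA),np.sin(DA);R=np.array([[c,n],[-n,c]])
f=lambda u,v,z:(R@(ray('top',*q(u,v),z)[:2]-DO)).round(4)
print('bearing in tray',f(366,325,.023)-[.062,0],'block',f(518,290,.047)-[.062,0],'screw',f(515,380,.02)-[.062,0])
h,k=f(606,90,.034),f(627,397,.054);print('keeper',h,k,np.arctan2(*(-(k-h)[0],(k-h)[1])))
print('nose',f(280,300,.03))
"
```

```text
bearing in tray [0.0343 0.0086] block [-0.0336  0.0011] screw [-0.0257  0.0357]
keeper [-0.0109 -0.0814] [-0.014   0.0484] 0.023878357440552923
nose [ 0.1296 -0.0036]
```

All in range, so I'm handing the job in.

```bash
python3 -c "
from h import *
print(bot.finish_job())"
```

```text
the job is handed in; nothing more can be done
None
```

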